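# Set the hinge tension of a curing box and test that its lid stays up

### The job

The lid of the UV curing box drops because its hinge tension has been backed off. Tighten the black knob on the hinge block (clockwise) until it is snug, just enough for the lid to stay up and no harder; then lift the lid about half open by its handle, let go and watch for a few seconds that it stays there by itself (if it sinks, tighten a little more and test again), and finally close it fully. Do not force the lid, and leave everything else on the bench where it is.

Things in the scene. Friction and masses are not known exactly. Their poses are not given: they have to be found in the camera images.
- cure_box: the UV curing box, fixed to the bench: a white open tub 220 mm deep (its x), 180 wide (its y), 90 tall, black control strip on its front, a grey print on the turntable inside. Origin: centre of its underside; x points from its front (handle side) to its rear (hinge side), y to its left seen from the front, z up. Hinge axis along y at x = 118, z = 90 mm, behind the rear wall.
- lid: the box's lid: a shallow amber see-through hood 224 mm deep, 184 wide, 30 tall. Origin: on the hinge axis, middle of its width; shut, its axes are the box's axes and it reaches from x = -6 to -230 mm. It turns about its y axis: tilt of its z axis from vertical = opening angle, 0 = shut on the tub, 1.35 rad = its stop, half open = about 0.68 rad (39 degrees).
- lid_handle (a point): middle of the lid's steel bar handle: a round bar 10 mm thick, 100 mm long, parallel to the hinge (lid's y), on two legs, 33 mm clear in front of the lid's front wall. In the lid's frame at x = -268, z = +14 mm, so it moves on an arc of 268 mm radius about the hinge; shut, it is 104 mm above the bench. The bar can turn between gripping fingers.
- lid_hinge (a point): middle of the hinge axis (moves with the box only). The lid weighs 0.24 to 0.42 kg: lifting it takes 1 to 2 N at the handle while the hinge is slack, 2 to 3 N more once snug; pushing it shut then takes up to 3 N. 15 N of grip on the bar is plenty. Slack, it drops shut as soon as it is let go; not quite tight enough, it sinks slowly; tight, it stays at any angle, also a little short of shut.
- hinge_block: the hinge's aluminium clamp block with the tension knob on top, fixed at the rear left corner of the box, beside the lid: 48 x 50 mm, 110 mm tall. Origin: under its centre at bench height. The lid's axle runs through it; the knob's screw presses a pad inside it down on the axle.
- knob_grip (a point): fixed point on the tension knob's axis at the height to grip, 150 mm above the bench. Round black fluted knob with an orange dot, 44 mm across, 28 mm tall (134 to 162 mm above the bench; the shut lid's top is at 120 mm), axis vertical. Grip it across its diameter from above, at any angle. Clockwise seen from above tightens; it stays where it is left.
- clamp (a point): point on the axle inside the clamp block, below the knob. The knob is backed off by a different amount each time: it first runs against its own thread friction, about 0.30 N m, for 0.1 to 0.85 rad until the pad touches the axle; from there the torque needed to turn it climbs by about 0.5 N m per rad. At rest its thread friction can hold it against up to 0.30 N m either way. Gripping fingers may slip on it by a few hundredths of a rad.
- clamp_top (a point): point on top of the clamp block, under the knob. How tight: the lid begins to hold half open at 0.35 to 0.43 N m at the turning knob (0.13 to 0.28 rad past the pad's first touch, a heavier lid later); about 0.47 N m (0.35 rad past it, 28 N on the axle) is snug; from about 0.57 N m (0.55 rad past it) it is overtightened and moving the lid then scores the axle.
- solder_spool: reel of solder wire, silver, 58 mm across, 46 mm tall, standing on its flange. A bystander: leave it where it is. Origin: centre of its underside.
- flux_jar: amber glass jar with a black cap, 52 mm across, 85 mm tall. A bystander: leave it where it is. Origin: centre of its underside.
- iron_stand: blue soldering-iron stand with a yellow sponge, 130 x 80 mm, about 75 mm tall. A bystander: leave it where it is. Origin: centre of its underside.
- screwdriver: screwdriver with an orange handle, 170 mm long, lying on the bench. A bystander: leave it where it is. Origin: on its underside, near the middle of its length.
- parts_tray: open grey tray with two bays, 140 x 100 x 32 mm. A bystander: leave it where it is. Origin: centre of its underside.

How it is judged (in metres and radians):
On the way:
1. the lid, lifted about half open (0.5 to 0.95 rad) and let go, stays there by its hinge alone for 2 s, not touched by the robot (angle between lid's own z axis and vertical between 0.5 and 0.95 rad and angular speed of lid below 0.04 rad/s and contact force between each of the fingers, the arm and lid below 0.1 N and contact force between hinge_block and lid above 8 N), for 2 s.
At the end, for the whole second after the job is handed in: The lid is shut (within 0.03 rad, 8 mm at the handle) and at rest, and the hinge is still clamped (more than 8 N of clamp force) (angle between lid's own z axis and vertical below 0.03 rad and angular speed of lid below 0.03 rad/s and contact force between hinge_block and lid above 8 N); the robot touches nothing.
It fails at once if the knob is overtightened: the force of the clamp block on the lid's axle, pressure and drag together, passes 65 N (contact force between hinge_block and lid above 65 N).
It fails at once if the lid is forced: the fingers squeeze and push it with more than 80 N in all, or the arm with more than 25 N (contact force between the fingers and lid above 80 N or contact force between the arm and lid above 25 N).
It fails at once if a bystander is moved by more than 25 mm (distance of any of solder_spool, flux_jar, iron_stand, screwdriver, parts_tray from where it was at the start of the episode above 0.025 m).
It also fails if it takes over 67 s, if anything falls off the work surface, if the arm or the gripper's body presses on something with over 40 N, if the wrist force passes 120 N, or if a joint passes its speed limit or range.

### The arm

A 7-joint arm with a two-finger parallel gripper is mounted at the origin on the work surface. World frame = base frame: x ahead of the robot, y to its left, z up, the work surface at z = 0. Lengths are in mm, angles in rad, forces in N, time in s.
With the tool pointing down it reaches from about 425 to 925 mm from the base axis. Payload 6.8 kg.
Tool frame: the origin (TCP) lies at the very end of the fingers, on their centre line; the grasp point (between the pads) lies behind it (robot.pinch_z is the z of the grasp point in the tool frame, in mm); z points along the fingers, y is the line along which they close (so a half turn about z gives the same grasp; the last joint's range is limited). The gripper opens to 88 mm and grips with 3 to 60 N. Pads are 20 mm wide; open, the fingers measure 115 mm over their backs; the gripper's body (75 mm by 178 mm) begins 61 mm behind the grasp point.
Start: joints at [-1.241, 0.477, 0.022, 1.555, -0.011, 1.109, -0.083], TCP at [286.163, 611.357, 222.664] pointing down, gripper open.
Joint ranges: [-2.96, 2.96], [-0.34, 2.1], [-1.41, 1.46], [0.24, 2.44], [-1.37, 4.51], [0.17, 1.92], [-2.96, 2.96]. Speed limits (rad/s): [2.39, 2.39, 3.14, 3.14, 3.14, 3.14, 3.14].

### API

Orientations are given as a unit quaternion [w, x, y, z].
In Python, from cell import sensors, read_camera, camera_params, robot gives the robot as it stands. The module is installed in compiled form; this text tells all that it offers.
- The arm moves only by the shell command python3 -m handwheel 'ROWS'. ROWS is JSON, a list that holds one entry, the list of rows, each a list of 7 numbers: the shift along the tool's x, y, z as a fraction of full scale, then the turn, a rotation vector about the tool's x, y, z as a fraction of full scale, then the opening, from 0 (shut) to 1 (fully open). A call has exactly 10 rows; each row is the pose to reach, as a shift and turn from the pose commanded when the call began, along the tool's axes at that moment; what a row does not reach only later rows make up. Full scale, the value 1, is 0.2 m for a shift and 0.5 rad for a turn. A row lasts 1/12 s, in which the tool goes at most 41.7 mm and 7.16 degrees, less where a joint would pass 70% of its speed; a pose out of reach is approached as far as the arm can. A call with a number of a shift or a turn outside -1 to 1 is refused whole. A call with a gripper value outside its range is refused whole. The fingers move at their own pace and stop on an object; the grip force is fixed at half the most. Time passes only in rows, so rows that repeat a pose let the fingers close, or fill a call up. It gives the time, the measured TCP pose, the force, the opening and the grip force at its end, in the units of the state.
- sensors.observe(): the state, without advancing time (a new reading comes with each control period).
- read_camera(name): name is "side" or "top" or "wrist"; returns the picture (384x512x3 uint8, red, green, blue); there is no depth.
- camera_params(name): a dict with "vertical_fov" (degrees; the focal length in pixels is half the picture's height over the tangent of half this angle, whatever the lens; pixels are square), "cx", "cy" (the principal point, pixels), "eye" and "rotation" of the camera in the world; the wrist camera has in their place "T_tool_cam" (4x4, takes a point from camera to tool coordinates, whose origin is the TCP and whose axes are the flange's). Camera axes: x right, y down, z forward; pixel columns grow to the right and rows downward; lengths in mm; the calibration is good to about 2 mm. A picture is of the moment at which its call begins: read the wrist's pose just before it. camera_params takes no time and is no camera call.
- robot.hand_in(): hands the job in; it is judged then, once.
The state is a dict: "clock": time; "joint_pos": joint angles; "qvel": joint speeds; "effort": joint torques, N m; "ee_pos": TCP position; "tool_rot": TCP orientation; "ft_force": force on the tool from outside, world axes, zero at the start; "moment": the same for the moment, N m; "gripper_width": finger opening in mm; "gripper_force": force on a finger pad.
Only numpy, scipy, OpenCV 4.12 (cv2) and the standard library are available. Lean on these libraries where they do the work, as an engineer would, in place of code of your own. Each camera call takes 0.05 s, during which the arm holds its last target. There are 200 camera calls.

## Working session

There is one attempt and no reset: what is moved stays moved. The work goes in short steps, Python scripts to look and compute and a shell command to move; the robot and the scene stay as the last step left them, time stands still between calls to the robot, and variables do not carry over. Pictures are saved under pics/ and viewed, at most 10 in all, crops included, and the job is handed in when it is done.

```bash
mkdir -p pics; python3 - <<'E'
from cell import sensors, read_camera, camera_params, robot
import cv2,numpy as np
s=sensors.observe();print(s, robot.pinch_z)
for n in("side","top"):
    cv2.imwrite(f"pics/{n}0.png",read_camera(n)[:,:,::-1]);print(n,camera_params(n))
print(camera_params("wrist"))
E
```

```text
{'clock': 0.0, 'joint_pos': array([-1.24108952,  0.47775597,  0.02235017,  1.55641401, -0.01150419,
        1.10927708, -0.08309551]), 'qvel': array([-0.00030936,  0.00043441, -0.00078694, -0.0004581 ,  0.0013896 ,
       -0.00083115,  0.00128268]), 'effort': array([ 1.15114592e-03, -5.82864797e+01,  1.53477889e+00, -2.72600555e+01,
       -5.44272631e-02,  1.69790292e-02,  9.72207317e-05]), 'ee_pos': array([285.94097699, 610.80547696, 221.72731425]), 'tool_rot': array([-1.24780959e-04,  2.17151761e-01,  9.76137474e-01, -8.53996007e-04]), 'ft_force': array([-0.07536968, -0.47918311, -0.08483445]), 'moment': array([ 0.0302656 ,  0.02070003, -0.03151704]), 'gripper_force': 0.0, 'gripper_width': 88.08922374146502} -18.700000000000003
side {'vertical_fov': 43.265950439129384, 'cx': 267.0272126822876, 'cy': 187.05399167934792, 'eye': array([ 139.59989393, -970.99039167, 1163.85996651]), 'rotation': array([-0.37574804,  0.90411633, -0.18358726,  0.08765154])}
top {'vertical_fov': 51.47073666533705, 'cx': 252.93522455084215, 'cy': 186.99793434036954, 'eye': array([ 464.21742071,  -16.33684501, 1220.09081915]), 'rotation': array([ 0.03913948, -0.70260553,  0.70991777, -0.02881553])}
{'vertical_fov': 65.66650374567016, 'cx': 252.86917018495905, 'cy': 190.31680343740965, 'T_tool_cam': array([[-1.08178734e-04, -9.66431180e-01, -2.56925597e-01,
         6.99491324e+01],
       [ 9.99999642e-01, -3.20282344e-04,  7.83698280e-04,
         5.34712879e-01],
       [-8.39679186e-04, -2.56925420e-01,  9.66430869e-01,
        -1.61906645e+02],
       [ 0.00000000e+00,  0.00000000e+00,  0.00000000e+00,
         1.00000000e+00]])}
```

View pics/top0.png

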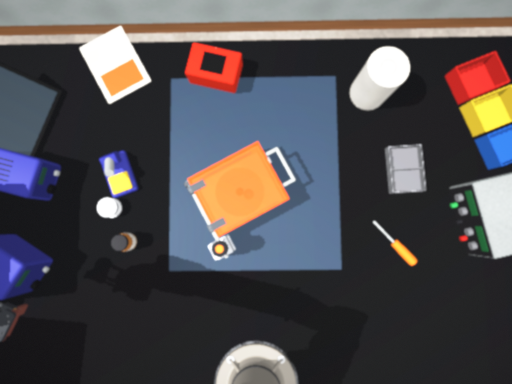

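View pics/side0.png

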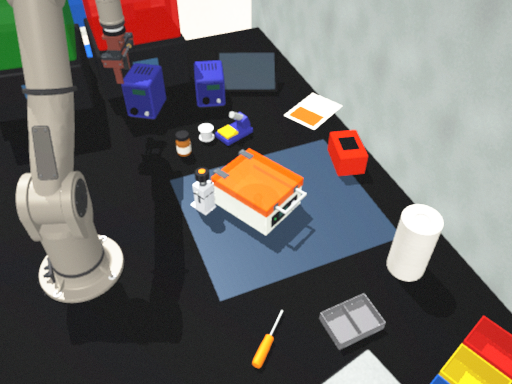

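```bash
cat > h.py <<'E'
import numpy as np,cv2
from scipy.spatial.transform import Rotation as R
from cell import sensors, read_camera, camera_params
def rot(q): return R.from_quat(np.r_[q[1:],q[0]]).as_matrix()
def cam(n):
    p=camera_params(n); f=192/np.tan(np.radians(p['vertical_fov'])/2)
    if n=="wrist":
        s=sensors.observe();T=p['T_tool_cam'];Rt=rot(s['tool_rot']);M=Rt@T[:3,:3];e=s['ee_pos']+Rt@T[:3,3]
    else: M=rot(p['rotation']);e=p['eye']
    return f,p['cx'],p['cy'],M,e
def at_z(c,u,v,z):
    f,cx,cy,M,e=c; d=M@np.array([(u-cx)/f,(v-cy)/f,1]); return (e+d*(z-e[2])/d[2]).round(1)
def px(c,P):
    f,cx,cy,M,e=c; q=M.T@(np.asarray(P)-e); return (f*q[:2]/q[2]+[cx,cy]).round(1)
E
python3 - <<'E'
from h import *
t=cv2.imread("pics/top0.png")[130:270,175:310];s=cv2.imread("pics/side0.png")[140:260,180:315]
a=cv2.resize(t,None,fx=3,fy=3,interpolation=2);b=cv2.resize(s,None,fx=3,fy=3,interpolation=2)
cv2.imwrite("pics/crop.png",np.hstack([a[:420,:395],cv2.copyMakeBorder(b,0,60,0,0,0)[:420,:405]]))
c=cam("top")
print("knob",at_z(c,220,249,162),"bar",at_z(c,283,148,104),at_z(c,296,183,104))
c=cam("side");print("knob",at_z(c,202,174,162))
E
```

```text
knob [403.3  86.9 162. ] bar [682.2 -87.  104. ] [ 581.9 -121.8  104. ]
knob [403.2  78.2 162. ]
```

View pics/crop.png

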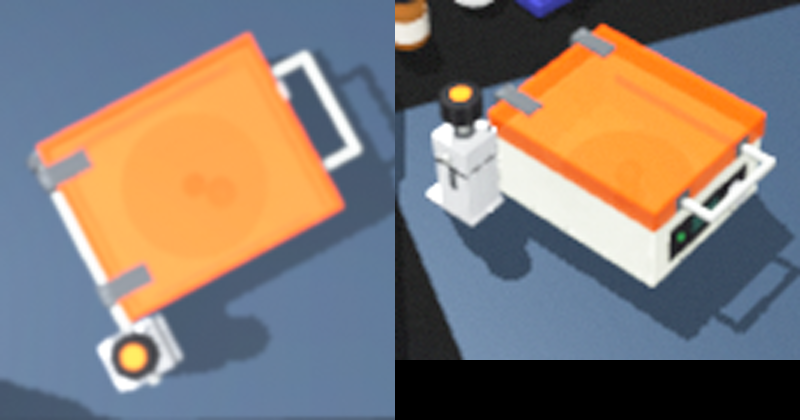

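```bash
python3 -m handwheel '[[[-0.08,-0.1,0,0,0,0,1],[-0.16,-0.2,0,0,0,0,1],[-0.24,-0.3,0,0,0,0,1],[-0.32,-0.4,0,0,0,0,1],[-0.4,-0.5,0,0,0,0,1],[-0.48,-0.6,0,0,0,0,1],[-0.56,-0.7,0,0,0,0,1],[-0.64,-0.8,0,0,0,0,1],[-0.72,-0.9,0,0,0,0,1],[-0.8,-1,0,0,0,0,1]]]'
python3 -m handwheel '[[[-0.08,-0.12,0,0,0,0,1],[-0.16,-0.24,0,0,0,0,1],[-0.24,-0.36,0,0,0,0,1],[-0.32,-0.48,0,0,0,0,1],[-0.4,-0.6,0,0,0,0,1],[-0.48,-0.7,0,0,0,0,1],[-0.56,-0.8,0,0,0,0,1],[-0.64,-0.9,0,0,0,0,1],[-0.74,-1,0,0,0,0,1],[-0.8,-1,0,0,0,0,1]]]'
python3 - <<'E'
from h import *
c=cam("wrist");s=sensors.observe();print(s['ee_pos'],s['joint_pos'],s['moment'],s['ft_force'],px(c,[404,84,162]),rot(s['tool_rot']))
cv2.imwrite("pics/w1.png",read_camera("wrist")[:,:,::-1])
E
```

```text
clock: 0.93
ee_pos: [346.3, 360.9, 222.4]
tool_rot: [-0.0, 0.217, 0.976, -0.0]
ft_force: [0.6, 0.8, -0.3]
gripper_width: 87.5
gripper_force: 0.0
clock: 1.77
ee_pos: [405.9, 109.1, 222.4]
tool_rot: [-0.0, 0.219, 0.976, -0.001]
ft_force: [-0.5, -0.3, -0.5]
gripper_width: 87.9
gripper_force: 0.0
[405.91805569 109.06429765 222.42524918] [-0.69811471  0.03965788  0.29763437  2.14301334 -0.0136423   0.96202645
  0.73573705] [-0.04553537 -0.05463128 -0.03439173] [-0.49326244 -0.26495901 -0.48443603] [222.4 214.6] [[-9.03822675e-01  4.27905924e-01 -1.04481707e-03]
 [ 4.27906843e-01  9.03822380e-01 -9.15971639e-04]
 [ 5.52379362e-04 -1.27496031e-03 -9.99999035e-01]]
```

View pics/w1.png

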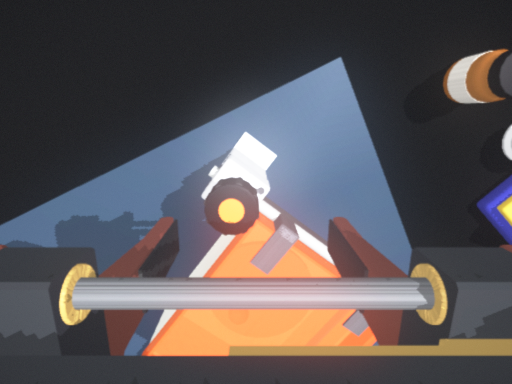

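```bash
python3 - <<'E'
from h import *
c=cam("wrist");s=sensors.observe();P=at_z(c,231.5,207.5,162);print(P, rot(s['tool_rot']).T@(P-s['ee_pos']))
P=at_z(c,231,210,162);print(P)
c=cam("top");a=at_z(c,277.3,148.3,104);b=at_z(c,293.7,180.7,104);k=at_z(c,219.7,248.3,162);print(a,b,(a+b)/2,k)
E
```

```text
[404.3  94.2 162. ] [ -3.2287175  -16.10438539  60.77227044]
[406.   92.9 162. ]
[681.6 -70.8 104. ] [ 588.5 -115.5  104. ] [635.05 -93.15 104.  ] [405.1  87.7 162. ]
```

```bash
python3 -m handwheel '[[[-0.012,-0.04,0,0,0,0,1],[-0.025,-0.078,0,0,0,0,1],[-0.025,-0.078,0.07,0,0,0,1],[-0.025,-0.078,0.14,0,0,0,1],[-0.025,-0.078,0.21,0,0,0,1],[-0.025,-0.078,0.28,0,0,0,1],[-0.025,-0.078,0.35,0,0,0,1],[-0.025,-0.078,0.41,0,0,0,1],[-0.025,-0.078,0.455,0,0,0,1],[-0.025,-0.078,0.455,0,0,0,1]]]'
python3 - <<'E'
from h import *
s=sensors.observe();print(s['ee_pos'],s['joint_pos'],s['moment'],s['ft_force'])
cv2.imwrite("pics/w2.png",read_camera("wrist")[:,:,::-1])
E
```

```text
clock: 2.65
ee_pos: [402.6, 97.0, 130.2]
tool_rot: [-0.001, 0.217, 0.976, -0.001]
ft_force: [-0.0, 0.3, -0.1]
gripper_width: 87.7
gripper_force: 0.0
[402.60220809  97.00138281 130.20175533] [-0.65987625  0.18033305  0.30361995  2.25312372 -0.08100324  0.72124009
  0.83435679] [-0.0303072   0.03736709 -0.02443135] [-0.01760878  0.25906706 -0.0609025 ]
```

View pics/w2.png

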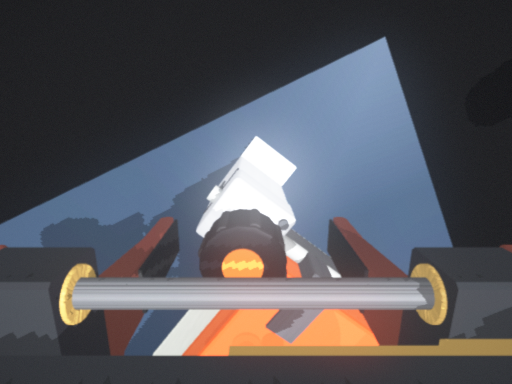

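```bash
python3 - <<'E'
from h import *
c=cam("wrist");s=sensors.observe();print(s['ee_pos'])
for uv in((243.5,258),(242.5,266)):
  P=at_z(c,*uv,162);print(P, rot(s['tool_rot']).T@(P-s['ee_pos']))
print(px(c,[404.4,97.1,162]))
E
```

```text
[403.27623395  97.13384325 131.07487029]
[400.6  94.1 162. ] [  1.18499141  -3.93152834 -30.91713054]
[404.3  91.8 162. ] [ -3.14070377  -4.44953675 -30.92247129]
[252.4 262. ]
```

```bash
python3 -m handwheel '[[[-0.003,-0.011,0,0,0,0,1],[-0.006,-0.021,0,0,0,0,1],[-0.006,-0.021,0,0,0,0,1],[-0.006,-0.021,0,0,0,0,0],[-0.006,-0.021,0,0,0,0,0],[-0.006,-0.021,0,0,0,0,0],[-0.006,-0.021,0,0,0,0,0],[-0.006,-0.021,0,0,0,0,0],[-0.006,-0.021,0,0,0,0,0],[-0.006,-0.021,0,0,0,0,0]]]'
cat > st.py <<'E'
from h import *
s=sensors.observe();Rt=rot(s['tool_rot']);np.set_printoptions(precision=3,suppress=True)
x=Rt[:,0];print(s['clock'],s['ee_pos'],'yaw',np.arctan2(x[1],x[0]).round(3),'q7',s['joint_pos'][6],'M',s['moment'],'F',s['ft_force'],s['gripper_width'],s['gripper_force'])
E
python3 st.py
```

```text
clock: 3.53
ee_pos: [403.1, 92.0, 131.5]
tool_rot: [-0.001, 0.217, 0.976, -0.001]
ft_force: [-2.6, -13.3, 8.3]
gripper_width: 44.8
gripper_force: 6.7
3.5333 [403.066  91.979 131.509] yaw 2.704 q7 0.8428856480815036 M [-3.156  0.673  0.096] F [ -2.616 -13.271   8.309] 44.78036733905857 6.6871078312397
```

```bash
python3 -m handwheel '[[[0,0,0,0,0,0,0],[0,0,0,0,0,0,0],[0,0,0,0,0,0.05,0],[0,0,0,0,0,0.1,0],[0,0,0,0,0,0.15,0],[0,0,0,0,0,0.2,0],[0,0,0,0,0,0.25,0],[0,0,0,0,0,0.3,0],[0,0,0,0,0,0.35,0],[0,0,0,0,0,0.4,0]]]'; python3 st.py
```

```text
clock: 4.37
ee_pos: [402.9, 91.5, 131.5]
tool_rot: [-0.001, 0.314, 0.949, -0.001]
ft_force: [-2.8, -5.1, 3.5]
gripper_width: 43.3
gripper_force: 30.0
4.3667 [402.909  91.527 131.52 ] yaw 2.503 q7 0.6513536233798395 M [-1.091  0.342  0.338] F [-2.775 -5.142  3.485] 43.32430047580687 30.000464916229248
```

```bash
python3 -m handwheel '[[[0,0,0,0,0,0.02,0],[0,0,0,0,0,0.04,0],[0,0,0,0,0,0.06,0],[0,0,0,0,0,0.08,0],[0,0,0,0,0,0.1,0],[0,0,0,0,0,0.12,0],[0,0,0,0,0,0.14,0],[0,0,0,0,0,0.16,0],[0,0,0,0,0,0.18,0],[0,0,0,0,0,0.2,0]]]'; python3 st.py
```

```text
clock: 5.2
ee_pos: [403.0, 91.6, 131.5]
tool_rot: [-0.0, 0.361, 0.933, -0.001]
ft_force: [-1.4, -5.3, 3.8]
gripper_width: 43.6
gripper_force: 30.0
5.2 [402.99   91.585 131.518] yaw 2.403 q7 0.5567645855824805 M [-1.12   0.418  0.284] F [-1.396 -5.283  3.821] 43.554892214751234 30.0006365776062
```

```bash
python3 -m handwheel '[[[0,0,0,0,0,0.02,0],[0,0,0,0,0,0.04,0],[0,0,0,0,0,0.06,0],[0,0,0,0,0,0.08,0],[0,0,0,0,0,0.1,0],[0,0,0,0,0,0.12,0],[0,0,0,0,0,0.14,0],[0,0,0,0,0,0.16,0],[0,0,0,0,0,0.18,0],[0,0,0,0,0,0.2,0]]]'; python3 st.py
```

```text
clock: 6.03
ee_pos: [403.0, 91.6, 131.5]
tool_rot: [-0.0, 0.407, 0.913, -0.001]
ft_force: [-1.8, -3.7, 4.0]
gripper_width: 43.4
gripper_force: 30.0
6.0333 [403.033  91.633 131.533] yaw 2.303 q7 0.46154181773824765 M [-1.128  0.462  0.284] F [-1.754 -3.698  3.998] 43.41632141528064 30.000549852848053
```

```bash
python3 -m handwheel '[[[0,0,0,0,0,0.02,0],[0,0,0,0,0,0.04,0],[0,0,0,0,0,0.06,0],[0,0,0,0,0,0.08,0],[0,0,0,0,0,0.1,0],[0,0,0,0,0,0.12,0],[0,0,0,0,0,0.14,0],[0,0,0,0,0,0.16,0],[0,0,0,0,0,0.18,0],[0,0,0,0,0,0.2,0]]]'; python3 st.py
```

```text
clock: 6.87
ee_pos: [403.1, 91.7, 131.5]
tool_rot: [-0.0, 0.452, 0.892, -0.001]
ft_force: [-1.1, -4.9, 3.8]
gripper_width: 43.6
gripper_force: 30.0
6.8667 [403.052  91.669 131.513] yaw 2.203 q7 0.3664918961192227 M [-1.095  0.392  0.335] F [-1.145 -4.893  3.778] 43.59834958719191 30.00052660703659
```

```bash
python3 -m handwheel '[[[0,0,0,0,0,0.02,0],[0,0,0,0,0,0.04,0],[0,0,0,0,0,0.06,0],[0,0,0,0,0,0.08,0],[0,0,0,0,0,0.1,0],[0,0,0,0,0,0.12,0],[0,0,0,0,0,0.14,0],[0,0,0,0,0,0.16,0],[0,0,0,0,0,0.18,0],[0,0,0,0,0,0.2,0]]]'; python3 st.py
```

```text
clock: 7.7
ee_pos: [403.1, 91.7, 131.5]
tool_rot: [-0.0, 0.496, 0.868, -0.001]
ft_force: [-1.1, -5.2, 3.1]
gripper_width: 43.9
gripper_force: 30.0
7.7 [403.097  91.685 131.518] yaw 2.104 q7 0.271576036429754 M [-1.134  0.359  0.372] F [-1.063 -5.199  3.113] 43.85687781410886 30.000518560409546
```

```bash
python3 -m handwheel '[[[0,0,0,0,0,0.02,0],[0,0,0,0,0,0.04,0],[0,0,0,0,0,0.06,0],[0,0,0,0,0,0.08,0],[0,0,0,0,0,0.1,0],[0,0,0,0,0,0.12,0],[0,0,0,0,0,0.14,0],[0,0,0,0,0,0.16,0],[0,0,0,0,0,0.18,0],[0,0,0,0,0,0.2,0]]]'; python3 st.py
```

```text
clock: 8.53
ee_pos: [403.2, 91.7, 131.5]
tool_rot: [-0.0, 0.539, 0.842, -0.001]
ft_force: [-1.2, -5.5, 3.6]
gripper_width: 43.9
gripper_force: 30.0
8.5333 [403.154  91.711 131.509] yaw 2.004 q7 0.1767466465382748 M [-1.095  0.288  0.411] F [-1.188 -5.508  3.567] 43.87772158475498 30.00044345855713
```

```bash
python3 -m handwheel '[[[0,0,0,0,0,0.02,0],[0,0,0,0,0,0.04,0],[0,0,0,0,0,0.06,0],[0,0,0,0,0,0.08,0],[0,0,0,0,0,0.1,0],[0,0,0,0,0,0.12,0],[0,0,0,0,0,0.14,0],[0,0,0,0,0,0.16,0],[0,0,0,0,0,0.18,0],[0,0,0,0,0,0.2,0]]]'; python3 st.py
```

```text
clock: 9.37
ee_pos: [403.2, 91.8, 131.5]
tool_rot: [0.0, 0.58, 0.815, -0.001]
ft_force: [-1.0, -5.5, 3.0]
gripper_width: 43.5
gripper_force: 30.0
9.3667 [403.193  91.768 131.508] yaw 1.904 q7 0.08208699845698895 M [-1.122  0.317  0.522] F [-1.021 -5.467  3.038] 43.498753814143484 30.0003781914711
```

```bash
python3 - <<'E'
from h import *
m=[]
for i in range(8): read_camera("top"); m.append(sensors.observe()['moment'][2])
print(np.round(m,3),np.mean(m))
E
```

```text
[0.446 0.393 0.398 0.425 0.44  0.335 0.441 0.417] 0.41203746986709433
```

```bash
python3 -m handwheel '[[[0,0,0,0,0,0,1],[0,0,0,0,0,0,1],[0,0,0,0,0,0,1],[0,0,0,0,0,0,1],[0,0,-0.08,0,0,0,1],[0,0,-0.16,0,0,0,1],[0,0,-0.24,0,0,0,1],[0,0,-0.32,0,0,0,1],[0,0,-0.4,0,0,0,1],[0,0,-0.45,0,0,0,1]]]'
python3 -m handwheel '[[[-0.06,0.04,0,0,0,0.1,0.3],[-0.12,0.08,0,0,0,0.2,0.3],[-0.19,0.12,0,0,0,0.3,0.3],[-0.25,0.16,0,0,0,0.4,0.3],[-0.31,0.2,0,0,0,0.5,0.3],[-0.37,0.24,0,0,0,0.6,0.3],[-0.44,0.28,0,0,0,0.7,0.3],[-0.5,0.32,0,0,0,0.8,0.3],[-0.57,0.36,0,0,0,0.9,0.3],[-0.63,0.4,0,0,0,0.97,0.3]]]'
python3 -m handwheel '[[[-0.04,0.06,0,0,0,0.1,0.3],[-0.08,0.12,0,0,0,0.2,0.3],[-0.12,0.19,0,0,0,0.3,0.3],[-0.16,0.26,0,0,0,0.4,0.3],[-0.2,0.32,0,0,0,0.5,0.3],[-0.24,0.38,0,0,0,0.6,0.3],[-0.28,0.45,0,0,0,0.7,0.3],[-0.31,0.52,0,0,0,0.8,0.3],[-0.34,0.58,0,0,0,0.9,0.3],[-0.37,0.64,0,0,0,0.97,0.3]]]'
python3 -m handwheel '[[[0,0,0,0,0,0.1,0.3],[0,0,0,0,0,0.25,0.3],[0,0,0,0,0,0.4,0.3],[0,0,0,0,0,0.55,0.3],[0,0,0,0,0,0.7,0.3],[0,0,0,0,0,0.85,0.3],[0,0,0,0,0,0.97,0.3],[0,0,0,0,0,0.97,0.3],[0,0,0,0,0,0.97,0.3],[0,0,0,0,0,0.97,0.3]]]'
python3 st.py; python3 - <<'E'
from h import *
cv2.imwrite("pics/w3.png",read_camera("wrist")[:,:,::-1])
c=cam("wrist");print(px(c,[635,-93,104]))
E
```

```text
clock: 10.6
ee_pos: [404.2, 93.2, 223.2]
tool_rot: [0.0, 0.58, 0.815, 0.001]
ft_force: [0.1, -0.1, -0.0]
gripper_width: 87.8
gripper_force: 0.0
clock: 11.43
ee_pos: [521.6, -1.5, 221.5]
tool_rot: [0.0, 0.76, 0.649, -0.0]
ft_force: [0.3, 0.8, 0.7]
gripper_width: 27.0
gripper_force: 0.0
clock: 12.27
ee_pos: [636.7, -93.5, 221.4]
tool_rot: [-0.0, 0.894, 0.448, -0.0]
ft_force: [-0.4, 0.8, 0.3]
gripper_width: 26.2
gripper_force: 0.0
clock: 13.1
ee_pos: [635.9, -92.8, 221.5]
tool_rot: [0.0, 0.975, 0.223, -0.0]
ft_force: [-0.1, -0.8, -0.6]
gripper_width: 26.4
gripper_force: 0.0
13.1 [635.904 -92.795 221.509] yaw 0.45 q7 -0.7009916505312386 M [-0.079  0.155  0.011] F [-0.143 -0.838 -0.613] 26.417316163100924 0.0
[253.2 187.5]
```

View pics/w3.png

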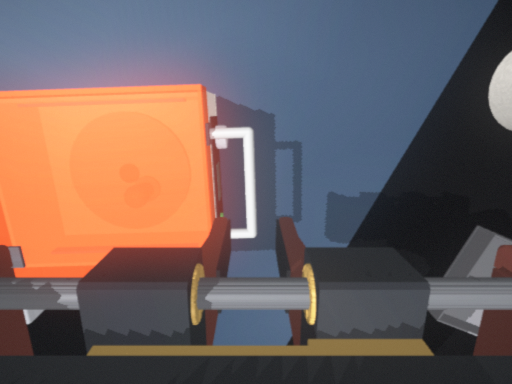

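```bash
python3 - <<'E'
from h import *
c=cam("wrist");s=sensors.observe()
for uv in((249.5,133),(250.5,183),(251,232)):
  P=at_z(c,*uv,104);print(P, rot(s['tool_rot']).T@(P-s['ee_pos']))
E
```

```text
[680.4 -67.3 104. ] [ 51.18275555  -3.55528875 117.55500598]
[638.  -88.7 104. ] [  3.69583404  -2.71132526 117.55831507]
[ 592.3 -111.2  104. ] [-47.24118342  -2.31102593 117.56188884]
```

```bash
python3 -m handwheel '[[[0.012,-0.0135,0.02,0,0,0,0.3],[0.012,-0.0135,0.1,0,0,0,0.3],[0.012,-0.0135,0.2,0,0,0,0.3],[0.012,-0.0135,0.3,0,0,0,0.3],[0.012,-0.0135,0.4,0,0,0,0.3],[0.012,-0.0135,0.5,0,0,0,0.3],[0.012,-0.0135,0.58,0,0,0,0.3],[0.012,-0.0135,0.64,0,0,0,0.3],[0.012,-0.0135,0.68,0,0,0,0.3],[0.012,-0.0135,0.68,0,0,0,0.3]]]'
python3 -m handwheel '[[[0,0,0,0,0,0,0.3],[0,0,0,0,0,0,0.2],[0,0,0,0,0,0,0.1],[0,0,0,0,0,0,0.05],[0,0,0,0,0,0,0],[0,0,0,0,0,0,0],[0,0,0,0,0,0,0],[0,0,0,0,0,0,0],[0,0,0,0,0,0,0],[0,0,0,0,0,0,0]]]';python3 st.py
python3 - <<'E'
import numpy as np
for t in np.arange(.034,.69,.034): print(t.round(3),((268*(1-np.cos(t))+14*np.sin(t))/200).round(4),((268*np.sin(t)-14*(1-np.cos(t)))/200).round(4))
E
```

```text
clock: 13.98
ee_pos: [635.9, -88.7, 84.0]
tool_rot: [-0.0, 0.975, 0.223, -0.001]
ft_force: [0.6, 0.2, 0.0]
gripper_width: 26.3
gripper_force: 0.0
clock: 14.82
ee_pos: [637.2, -88.9, 86.4]
tool_rot: [-0.0, 0.975, 0.223, 0.001]
ft_force: [-2.0, 1.1, 5.9]
gripper_width: 9.0
gripper_force: 29.9
14.8167 [637.169 -88.934  86.435] yaw 0.449 q7 -0.6117640241196571 M [0.288 0.45  0.267] F [-1.984  1.149  5.927] 9.043631399626712 29.948607981204987
0.034 0.0032 0.0455
0.068 0.0079 0.0909
0.102 0.0141 0.1361
0.136 0.0219 0.181
0.17 0.0312 0.2257
0.204 0.042 0.27
0.238 0.0543 0.3139
0.272 0.0681 0.3574
0.306 0.0833 0.4004
0.34 0.1001 0.4429
0.374 0.1182 0.4847
0.408 0.1378 0.5259
0.442 0.1587 0.5665
0.476 0.181 0.6062
0.51 0.2047 0.6452
0.544 0.2297 0.6834
0.578 0.2559 0.7207
0.612 0.2834 0.7571
0.646 0.3122 0.7926
0.68 0.3421 0.827
```

```bash
python3 -m handwheel '[[[0,-0.003,-0.045,0,0,0,0],[0,-0.008,-0.091,0,0,0,0],[0,-0.014,-0.136,0,0,0,0],[0,-0.022,-0.181,0,0,0,0],[0,-0.031,-0.226,0,0,0,0],[0,-0.042,-0.27,0,0,0,0],[0,-0.054,-0.314,0,0,0,0],[0,-0.068,-0.357,0,0,0,0],[0,-0.083,-0.4,0,0,0,0],[0,-0.1,-0.443,0,0,0,0]]]';python3 st.py
```

```text
clock: 15.65
ee_pos: [628.0, -71.7, 175.4]
tool_rot: [0.001, 0.975, 0.222, 0.0]
ft_force: [3.8, -3.2, -1.6]
gripper_width: 8.9
gripper_force: 30.0
15.65 [628.032 -71.67  175.382] yaw 0.448 q7 -0.7040802474752219 M [-0.837 -0.768  0.251] F [ 3.837 -3.234 -1.632] 8.873476583032021 30.012018084526062
```

```bash
python3 -m handwheel '[[[0,-0.018,-0.042,0,0,0,0],[0,-0.038,-0.083,0,0,0,0],[0,-0.059,-0.124,0,0,0,0],[0,-0.081,-0.163,0,0,0,0],[0,-0.105,-0.202,0,0,0,0],[0,-0.13,-0.24,0,0,0,0],[0,-0.156,-0.278,0,0,0,0],[0,-0.183,-0.314,0,0,0,0],[0,-0.212,-0.35,0,0,0,0],[0,-0.242,-0.384,0,0,0,0]]]';python3 st.py
python3 - <<'E'
from h import *
for i in range(2): read_camera("top");
print(sensors.observe()['ft_force'],sensors.observe()['ee_pos'])
E
```

```text
clock: 16.48
ee_pos: [606.3, -30.2, 252.5]
tool_rot: [0.001, 0.975, 0.221, -0.0]
ft_force: [2.8, -7.1, 1.1]
gripper_width: 9.2
gripper_force: 30.0
16.4833 [606.309 -30.203 252.457] yaw 0.446 q7 -0.8378581228004076 M [-1.697 -0.31   0.227] F [ 2.769 -7.131  1.133] 9.247671418546954 29.951375126838684
[-0.54531253 -6.38544476  4.14403959] [605.98197008 -29.75980684 252.96254097]
```

```bash
python3 -m handwheel '[[[0,0,0,0,0,0,0.15],[0,0,0,0,0,0,0.3],[0,0,0,0,0,0,0.3],[0,0,0,0,0,0,0.3],[0,0,-0.05,0,0,0,0.3],[0,0,-0.1,0,0,0,0.3],[0,0,-0.17,0,0,0,0.3],[0,0,-0.24,0,0,0,0.3],[0,0,-0.3,0,0,0,0.3],[0,0,-0.3,0,0,0,0.3]]]'
python3 - <<'E'
from h import *
a=read_camera("side")
for i in range(58):
  if i==28: b=read_camera("side")
  else: read_camera("top")
d=read_camera("side")
w=lambda i:i[110:270,160:340]
print(sensors.observe()['clock'],np.abs(w(a).astype(int)-w(d)).mean(),np.abs(w(b).astype(int)-w(d)).mean())
im=np.hstack([cv2.resize(w(i),None,fx=2.2,fy=2.2) for i in(a,d)])
cv2.imwrite("pics/hold.png",im[:,:,::-1])
cv2.imwrite("pics/wh.png",read_camera("wrist")[:,:,::-1])
E
python3 st.py
```

```text
clock: 17.42
ee_pos: [608.5, -28.0, 314.3]
tool_rot: [0.0, 0.975, 0.222, 0.002]
ft_force: [0.2, -0.8, -0.2]
gripper_width: 26.2
gripper_force: 0.0
20.4167 1.9275 1.4760648148148148
20.4667 [607.037 -27.518 311.053] yaw 0.449 q7 -0.8756977243666543 M [-0.003  0.113  0.036] F [-0.297 -0.428 -0.582] 26.491785625809083 0.0
```

View pics/hold.png

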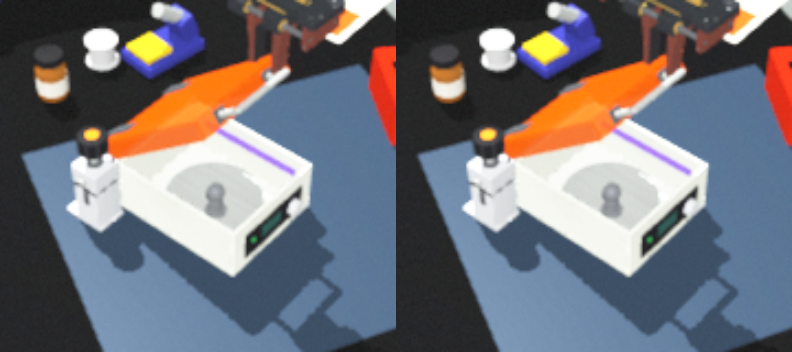

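View pics/wh.png

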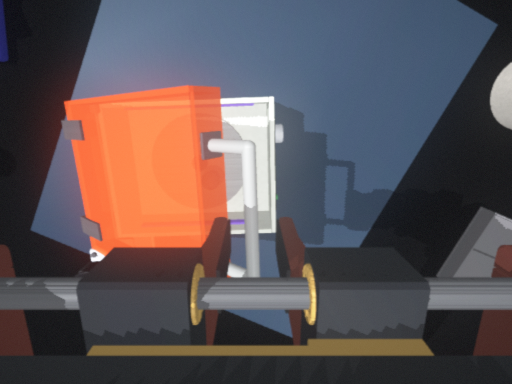

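```bash
python3 -m handwheel '[[[0,0,0.05,0,0,0,0.3],[0,0,0.12,0,0,0,0.3],[0,0,0.19,0,0,0,0.3],[0,0,0.25,0,0,0,0.3],[0,0,0.3,0,0,0,0.3],[0,0,0.3,0,0,0,0.2],[0,0,0.3,0,0,0,0.1],[0,0,0.3,0,0,0,0],[0,0,0.3,0,0,0,0],[0,0,0.3,0,0,0,0]]]';python3 st.py
```

```text
clock: 21.3
ee_pos: [606.9, -27.0, 251.3]
tool_rot: [-0.0, 0.975, 0.223, -0.0]
ft_force: [-1.3, 1.2, -1.6]
gripper_width: 9.1
gripper_force: 29.9
21.3 [606.933 -26.968 251.322] yaw 0.45 q7 -0.8361446041377103 M [0.426 0.511 0.217] F [-1.254  1.25  -1.558] 9.077837079513346 29.948076903820038
```

```bash
python3 -m handwheel '[[[0,0.03,0.034,0,0,0,0],[0,0.059,0.07,0,0,0,0],[0,0.086,0.106,0,0,0,0],[0,0.112,0.144,0,0,0,0],[0,0.137,0.182,0,0,0,0],[0,0.161,0.221,0,0,0,0],[0,0.183,0.26,0,0,0,0],[0,0.204,0.301,0,0,0,0],[0,0.224,0.342,0,0,0,0],[0,0.242,0.384,0,0,0,0]]]';python3 st.py
python3 -m handwheel '[[[0,0.017,0.043,0,0,0,0],[0,0.032,0.086,0,0,0,0],[0,0.046,0.129,0,0,0,0],[0,0.058,0.173,0,0,0,0],[0,0.069,0.217,0,0,0,0],[0,0.078,0.262,0,0,0,0],[0,0.086,0.307,0,0,0,0],[0,0.092,0.352,0,0,0,0],[0,0.096,0.385,0,0,0,0],[0,0.098,0.41,0,0,0,0]]]';python3 st.py
```

```text
clock: 22.13
ee_pos: [629.9, -70.9, 173.9]
tool_rot: [0.0, 0.975, 0.223, 0.002]
ft_force: [4.6, 5.0, -0.7]
gripper_width: 9.4
gripper_force: 29.9
22.1333 [629.91  -70.864 173.885] yaw 0.449 q7 -0.7011168202562953 M [ 1.135 -0.856  0.179] F [ 4.583  4.999 -0.728] 9.448152716537132 29.867316484451294
clock: 22.97
ee_pos: [638.2, -88.2, 91.6]
tool_rot: [-0.0, 0.975, 0.223, 0.001]
ft_force: [3.5, 4.3, 0.5]
gripper_width: 9.1
gripper_force: 29.9
22.9667 [638.183 -88.152  91.619] yaw 0.45 q7 -0.6151825680753354 M [ 1.17  -0.69   0.197] F [3.544 4.315 0.487] 9.06665589071606 29.917693734169006
```

Finish the last ~7 mm slowly, watching the force, in small steps.

```bash
python3 -m handwheel '[[[0,0,0.006,0,0,0,0],[0,0.001,0.012,0,0,0,0],[0,0.001,0.018,0,0,0,0],[0,0.002,0.024,0,0,0,0],[0,0.002,0.03,0,0,0,0],[0,0.002,0.033,0,0,0,0],[0,0.002,0.036,0,0,0,0],[0,0.002,0.038,0,0,0,0],[0,0.002,0.038,0,0,0,0],[0,0.002,0.038,0,0,0,0]]]';python3 st.py
```

```text
clock: 23.8
ee_pos: [638.4, -88.4, 86.9]
tool_rot: [-0.001, 0.975, 0.223, 0.002]
ft_force: [-4.0, 7.6, 19.5]
gripper_width: 9.0
gripper_force: 30.1
23.8 [638.37  -88.395  86.949] yaw 0.45 q7 -0.6093420220562488 M [1.639 0.969 0.278] F [-3.961  7.595 19.476] 9.02704329599925 30.102088451385498
```

```bash
python3 -m handwheel '[[[0,0,0,0,0,0,0.15],[0,0,0,0,0,0,0.3],[0,0,0,0,0,0,0.3],[0,0,-0.02,0,0,0,0.3],[0,0,-0.1,0,0,0,0.3],[0,0,-0.2,0,0,0,0.3],[0,0,-0.3,0,0,0,0.3],[0,0,-0.4,0,0,0,0.3],[0,0,-0.5,0,0,0,0.3],[0,0,-0.5,0,0,0,0.3]]]'
python3 - <<'E'
from h import *
w=lambda i:cv2.resize(i[110:270,160:340],None,fx=2.2,fy=2.2)
im=read_camera("side")
old=cv2.imread("pics/side0.png")[:,:,::-1]
cv2.imwrite("pics/end.png",np.hstack([w(old),w(im)])[:,:,::-1])
E
python3 st.py
```

```text
clock: 24.63
ee_pos: [638.6, -90.8, 188.5]
tool_rot: [0.001, 0.975, 0.222, 0.003]
ft_force: [1.5, -0.4, 0.1]
gripper_width: 26.2
gripper_force: 0.0
24.6833 [637.738 -90.213 186.435] yaw 0.448 q7 -0.6814910287254724 M [-0.047  0.145  0.029] F [ 0.038 -0.346 -0.364] 26.37710027638005 0.0
```

View pics/end.png

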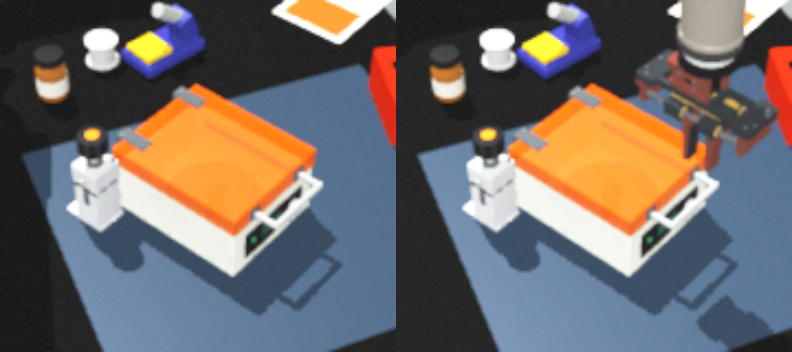

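The lid looks the same as at the start: it is shut, with the handle ends near (265,217) and (318,185) in both halves of the picture. The gripper is clear of everything and the bystanders have not moved.

```bash
python3 -c "
from cell import robot
print(robot.hand_in())"
```

```text
the job is handed in; nothing more can be done
None
```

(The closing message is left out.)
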